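Push the sizing ball out of the copper tube

ROBOT

A 6-joint arm with a two-finger parallel gripper is mounted at the origin on a cart in front of the work surface, level with it; the furniture and walls round the work are solid. World frame = base frame: x ahead of the robot, y to its left, z up, the work surface at z = 0. Lengths are in m, angles in degrees, forces in N, time in s.
With the tool pointing down it reaches from about 0.375 to 0.75 m from the base axis. Payload 9 kg.
Tool frame: the origin (TCP) lies where the fingers leave the gripper's body, on its centre line; the fingertips stand 73 mm ahead of it and the grasp point (between the pads) lies 54 mm ahead of it (robot.tip_reach is the distance from the TCP to the fingertips, in m); z points along the fingers, y is the direction in which the jaws open and shut (so a half turn about z gives the same grasp; the last joint's range is limited). The gripper opens to 85 mm and grips with 20 to 120 N. Pads are 22 mm wide; open, the fingers measure 114 mm over their backs; the gripper's body (76 mm by 85 mm) begins 54 mm behind the grasp point. The pads swing forward as they close: fully open they stand 13 mm farther back than shut.
Start: joints at [-84.322, 5.964, 5.575, 89.605, 0, 77.527], TCP at [0.187, -0.57, 0.304] pointing down, gripper open.
Joint ranges: [-171.21, 171.21], [-48.23, 106.86], [-62.78, 66.21], [-105.2, 120.99], [-86.42, 89.51], [-180, 180]. Speed limits (degrees/s): [127.2, 127.2, 147.25, 180, 180, 180].

INTERFACE

Orientations are given as [roll, pitch, yaw] about the fixed x, y, z axes, in that order (R = Rz(yaw) Ry(pitch) Rx(roll)).
In Python, from plant import robot gives the robot as it stands. Calls block until the motion is done:
- robot.move_pose(position, orientation): joint-space move of the TCP to a pose.
- robot.line_to(position, vel=0.15, rotation=None, guard=None): straight line of the TCP; rotation=None keeps the orientation; vel is the mean speed in m/s. With guard (N) it stops when the force on the tool has changed by that much, and returns True; else False.
- robot.goto_joints(angles): joint-space move.
- robot.set_gripper(opening): finger opening in m; the grip force is fixed at half the most; returns when the fingers have stopped.
- robot.pause(seconds).
- robot.ik(position, orientation): joint angles nearest the present ones, or None.
- robot.observe(): the state.
- robot.grab_frame(name): name is "scene" or "top"; returns the picture (384x512x3 uint8, blue, green, red); there is no depth.
- robot.get_calibration(name): a dict with "vertical_fov" (degrees; the focal length in pixels is half the picture's height over the tangent of half this angle, whatever the lens; pixels are square), "cx", "cy" (the principal point, pixels), "k1" (the pictures are not rectified: a ray, as slopes to the right and down, at radius r is drawn at 1 + k1 r^2 times it, then the intrinsics apply), "rvec" (rotation vector, rad) and "tvec" (3), from world to camera coordinates, as OpenCV has them. Camera axes: x right, y down, z forward; pixel columns grow to the right and rows downward; lengths in m; the calibration is good to about 2 mm. A picture is of the moment at which its call begins. get_calibration takes no time and is no camera call.
A pose or a line that the arm cannot do raises robot.IKError and nothing moves.
- robot.job_done(): hands the job in, once; it reports no verdict.
The state is a dict: "time": time; "q": joint angles; "qvel": joint speeds; "joint_torque": joint torques, N m; "tool_pos": TCP position; "tcp_rot": TCP orientation; "ft_force": force on the tool from outside, world axes, zero at the start; "torque": the same for the moment, N m; "gripper_width": finger opening in m.
Only numpy, scipy, OpenCV 4.12 (cv2) and the standard library are available. Lean on these libraries where they do the work, as an engineer would, in place of code of your own. Each camera call takes 0.05 s, during which the arm holds its last target. There are 200 camera calls.

TASK

A sizing ball has stuck half-way through the copper tube that is clamped in the bench vise. Take the brass drift, feel its nose into the free end of the tube (the end away from the steel cup) and push the ball out of the other end so that it drops into the cup, then draw the drift out again and lay it back across the steel bench block it came from. The copper is soft: keep the drift in line with the bore, never press it against the tube with more than 15 N or on the ball with more than 20 N, and leave the cup and the other things where they stand.

Things in the scene. Friction and masses are not known exactly. Their poses are not given: they have to be found in the camera images.
- table_vise: Blue bench vise, fixed; origin under its base, x to its rear, y along the jaws (56 wide, 73 high; all in mm). It grips a copper tube, OD 20, bore 15, lying roughly along y: the bore's axis passes x=6, z=69 at y=0; free end at y=+56, cup end at y=-50, edges only deburred. Clamped by eye: the free end may be high or low by up to 7.5 degrees (not measured). No sideways error. It does not give.
- ball: Bright carbide ball, 14.6 mm, stuck in the tube at the jaws' middle (within 2 mm); origin at its centre. The squeezed bore grips it (it moves on under a steady push of about 4 to 16 N, more the faster) to about 10 mm before the cup end, where it comes free.
- drift: Loose brass drift, a straight bar 12.8 mm thick, 176 long, 180 g: rear 84 mm octagonal (the grip), the rest a round nose. Lies level across the bench block, about 64 mm of the grip end overhanging, its axis 34 mm above the bench; origin under its middle on the underside, x along it toward the nose tip, z up as it lies.
- drift_tip (a point): Middle of the drift's nose end face, on its axis (6.4 mm above the underside). Same axes as the drift.
- drift_tail (a point): Middle of the drift's octagonal rear end face, on its axis. Same axes as the drift.
- bench_block: Bright steel bench block, fixed, 64 x 64 x 28 mm; the drift lies across its top. Origin under its middle, x along the drift as it lies.
- cup: Loose spun steel cup on a foot, 85 mm wide at the rim, 48 high, bowl inside about 70 wide and 26 deep; stands under the tube's cup end (vise -y side). Origin under its foot, z up.
- loupe: Bystander: black eye loupe, 39 mm wide, 30 high, loose. Origin under its middle.
- doming_block: Bystander: brass cube with hollows, 42 mm, loose. Origin under its middle.
Things that resemble listed ones, but are neither listed nor needed, are in the scene too. Leave any green look-alike of the table_vise alone.

How it is judged (in metres and radians):
On the way, in this order (a step that is already met when the one before it is completed fails the run):
1. the drift's nose is inside the tube, from the free end (y of drift_tip in the frame of table_vise between -0.05 and 0.044 m and y of drift_tail in the frame of table_vise above 0.09 m and x of drift_tip in the frame of table_vise between -0.001 and 0.0125 m and z of drift_tip in the frame of table_vise between 0.061 and 0.077 m), for 0.1 s.
2. the ball has dropped into the cup (horizontal distance between ball and cup below 0.035 m and z of ball in the frame of cup between 0.01 and 0.045 m), for 0.2 s.
At the end, for the whole second after the job is handed in: The ball lies in the cup, within 35 mm of its middle; the drift lies level and at rest on top of the steel bench block (both its ends 27 to 41 mm above the bench, its middle within 30 mm of the block's); the robot touches nothing (all of step 2 and height (world z) of drift_tip between 0.027 and 0.041 m and height (world z) of drift_tail between 0.027 and 0.041 m and linear speed of drift below 0.02 m/s and horizontal distance between drift and bench_block below 0.03 m).
It fails at once if the drift presses on the tube or vise with more than 15 N (contact force between drift and table_vise above 15 N).
It fails at once if the drift presses on the ball with more than 20 N (contact force between drift and ball above 20 N).
It fails at once if the cup is shifted more than 15 mm or tipped (distance of cup from where it was at the start of the episode above 0.015 m or angle between cup's own z axis and vertical above 0.3 rad).
It fails at once if the loupe or the doming block is shifted more than 15 mm (distance of any of loupe, doming_block from where it was at the start of the episode above 0.015 m).
It also fails if it takes over 69 s, if anything falls off the work surface, if the arm or the gripper's body presses on something with over 40 N, if the wrist force passes 120 N, or if a joint passes its speed limit or range.

## Working session

There is one attempt and no reset: what is moved stays moved. The work goes in short steps, each a Python script; the robot and the scene stay as the last script left them, time stands still between calls to the robot, and variables do not carry over. Pictures are saved under pics/ and viewed, about 8 in all and at most 12, crops included, and the job is handed in when it is done.

```bash
ls; mkdir -p pics
python3 - <<'E'
from plant import robot
import cv2
for n in("scene","top"):
    f=robot.grab_frame(n); cv2.imwrite(f"pics/{n}0.png",cv2.resize(f,(800,600),interpolation=cv2.INTER_CUBIC)); cv2.imwrite(f"pics/{n}0raw.png",f)
    print(robot.get_calibration(n))
print(robot.observe())
E
```

```text
pics
{'vertical_fov': 45.69614748035892, 'cx': 253.57532304045935, 'cy': 194.82612215851483, 'k1': 0.00037549073163333136, 'rvec': array([ 0.58835013, -2.47171992,  1.44248059]), 'tvec': array([0.40943741, 0.20594416, 1.16539637])}
{'vertical_fov': 46.8026516826875, 'cx': 258.3013863848349, 'cy': 184.62126130776733, 'k1': -0.008954530524394832, 'rvec': array([ 2.18164378, -2.00234422,  0.22723326]), 'tvec': array([-0.12144579,  0.49672281,  1.46148158])}
{'time': 0.1, 'q': array([-8.43223178e+01,  5.99493220e+00,  5.53314295e+00,  8.96069774e+01,
       -1.93981659e-03,  7.75282442e+01]), 'qvel': array([-0.01297205, -0.07678775,  0.14303861, -0.01970482,  0.00415476,
       -0.0035603 ]), 'joint_torque': array([ 6.51939146e-03, -5.58205032e+01,  5.04721177e+01,  1.28743492e-02,
       -2.20333523e-04, -1.09177469e-05]), 'tool_pos': array([ 0.18689226, -0.56991795,  0.3032184 ]), 'tcp_rot': array([-1.79932437e+02, -1.29566863e-02,  1.81494315e+01]), 'ft_force': array([-0.02622272, -0.44864166, -0.74670636]), 'torque': array([-0.00352369, -0.02947053, -0.01919469]), 'gripper_width': 0.08538800850439072}
```

View pics/scene0.png

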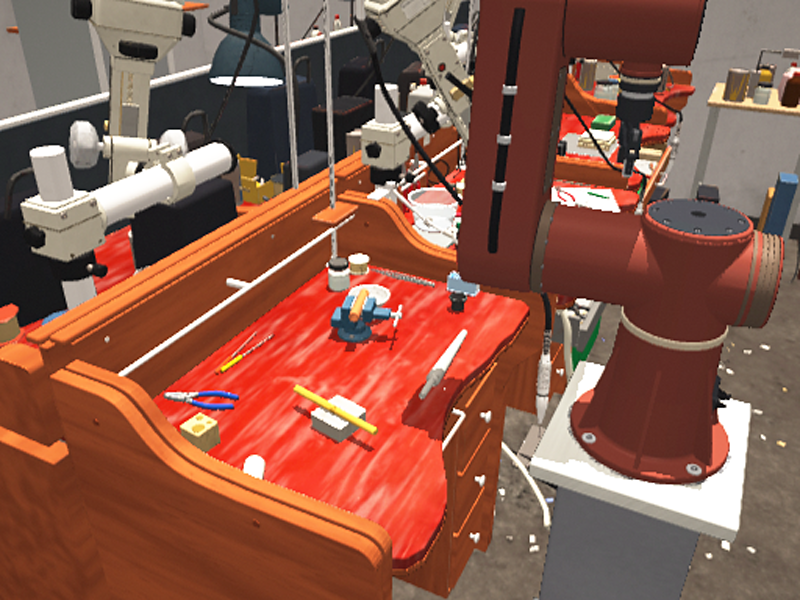

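View pics/top0.png

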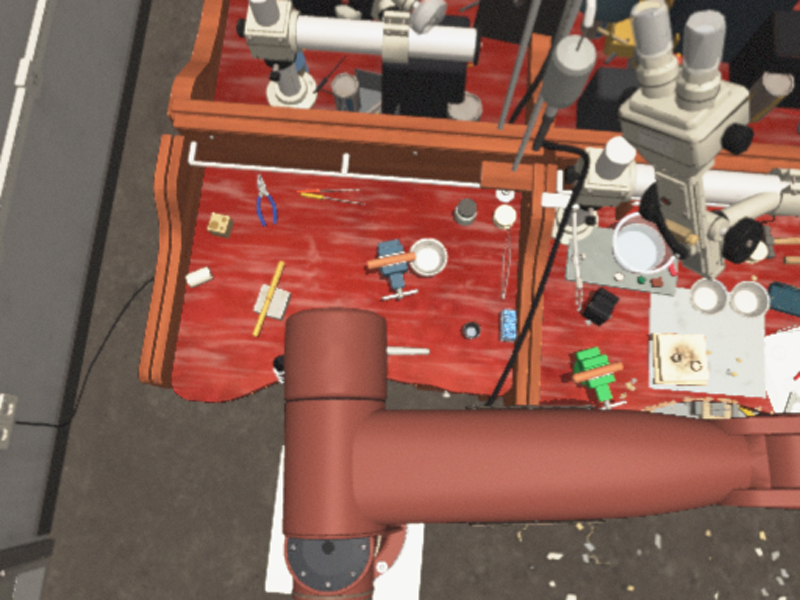

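The scene view has the vise with its tube at (355,312) and the drift from (295,387) to (375,432). The top view has the tube from (368,265) to (414,257), the cup at (428,257) and the drift from (282,262) to (257,335). I'll zoom in on both.

```bash
cat > h.py <<'E'
import numpy as np, cv2
from plant import robot
def cal(n):
    c=robot.get_calibration(n); f=192/np.tan(np.radians(c['vertical_fov']/2))
    K=np.array([[f,0,c['cx']],[0,f,c['cy']],[0,0,1]]); D=np.array([c['k1'],0,0,0,0])
    return K,D,np.array(c['rvec'],float),np.array(c['tvec'],float)
def ray(n,uv):
    K,D,r,t=cal(n); R=cv2.Rodrigues(r)[0]
    p=cv2.undistortPoints(np.array([[uv]],float),K,D)[0,0]
    return -R.T@t, R.T@np.array([p[0],p[1],1])
def at_z(n,uv,z):
    o,d=ray(n,uv); return o+d*(z-o[2])/d[2]
def proj(n,P):
    K,D,r,t=cal(n); return cv2.projectPoints(np.array(P,float).reshape(-1,1,3),r,t,K,D)[0][:,0]
def crop(img,x0,y0,w,h,s):
    return cv2.resize(img[y0:y0+h,x0:x0+w],None,fx=s,fy=s,interpolation=cv2.INTER_CUBIC)
E
python3 - <<'E'
from h import *
t=cv2.imread('pics/top0raw.png'); s=cv2.imread('pics/scene0raw.png')
a=crop(t,140,150,160,75,5); b=crop(s,180,160,100,62,4); c=crop(s,180,235,100,62,4)
cv2.imwrite('pics/c1.png',np.vstack([a[:350],np.hstack([b,c])]))
for n,uv,z in [("top",(282*.64,262*.64),.034),("top",(257*.64,335*.64),.034),("top",(368*.64,265*.64),.07),("top",(414*.64,257*.64),.07),("top",(428*.64,257*.64),.048),
 ("scene",(295*.64,387*.64),.034),("scene",(375*.64,432*.64),.034)]: print(n,at_z(n,uv,z))
E
```

```text
top [0.5482814  0.19954495 0.034     ]
top [0.37889215 0.23337742 0.034     ]
top [0.54824129 0.00337934 0.07      ]
top [ 0.5749162  -0.09546508  0.07      ]
top [ 0.58377926 -0.12626709  0.048     ]
scene [0.54805348 0.20139566 0.034     ]
scene [0.37365041 0.24292186 0.034     ]
```

View pics/c1.png

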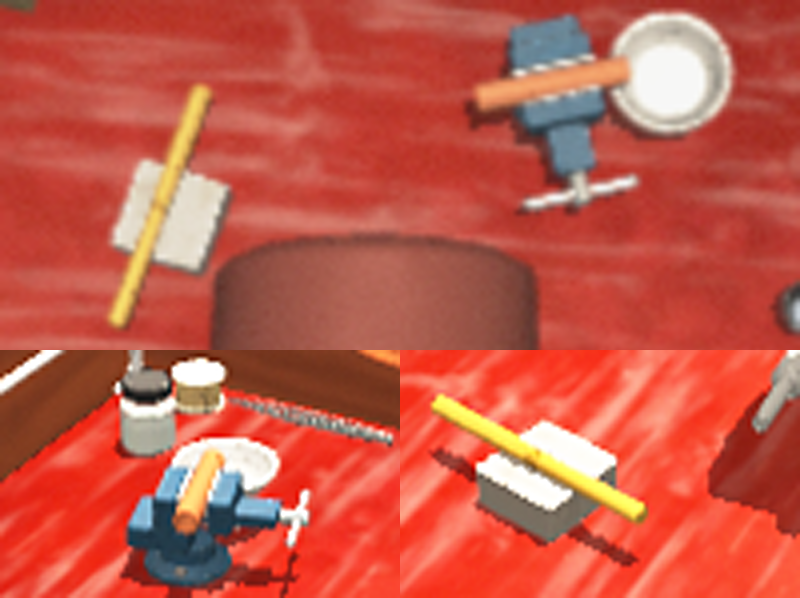

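The crop shows the long overhang (grip end) of the drift at the far end, crop (202,88), and the nose near at (118,322). The tube's free end is at (478,97) and its cup end at (630,70), over the cup. Next I'll fit these with colour masks and then probe the tube with the closed fingertips.

Run:
```python
from h import *
for n,boxes in {"top":{'tube':(228,155,45,22),'drift':(155,160,32,60)},"scene":{'tube':(215,180,25,30),'drift':(182,240,65,42)}}.items():
    im=cv2.imread(f'pics/{n}0raw.png'); hsv=cv2.cvtColor(im,cv2.COLOR_BGR2HSV)
    for k,(x,y,w,h) in boxes.items():
        lo,hi=((7,60,90),(17,205,255)) if k=='tube' else ((19,90,80),(33,255,255))
        m=cv2.inRange(hsv[y:y+h,x:x+w],lo,hi)
        nc,lab,st,_=cv2.connectedComponentsWithStats(m); i=1+st[1:,4].argmax()
        ys,xs=np.where(lab==i); P=np.c_[xs+x,ys+y].astype(float); c=P.mean(0)
        d=np.linalg.svd(P-c,full_matrices=False)[2][0]; t=(P-c)@d
        e=[c+d*(t.min()-.4),c+d*(t.max()+.4)]; z=.07 if k=='tube' else .034
        W=[at_z(n,q,z) for q in e]; print(n,k,len(P),np.round(e,1).tolist(),np.round(W,4).tolist(),'len',np.linalg.norm(W[1]-W[0]).round(4),'yaw',np.degrees(np.arctan2(*(W[1]-W[0])[1::-1])).round(2))
for y in (168,): print(robot.ik([.52,.205,.2],[180,0,168]),robot.ik([.53,.05,.2],[180,0,-75]),robot.ik([.53,.05,.2],[180,0,15]))
print(robot.tip_reach)
```

```text
top tube 181 [[265.8, 162.7], [234.3, 169.5]] [[0.5814, -0.0977, 0.07], [0.5483, 0.0077, 0.07]] len 0.1105 yaw 107.42
top drift 135 [[179.9, 167.5], [162.7, 214.3]] [[0.5486, 0.2017, 0.034], [0.3787, 0.2395, 0.034]] len 0.1741 yaw 167.44
scene tube 61 [[235.8, 186.6], [224.4, 205.1]] [[0.5665, -0.0937, 0.07], [0.5424, 0.0203, 0.07]] len 0.1165 yaw 101.94
scene drift 268 [[188.0, 247.2], [240.8, 276.3]] [[0.5511, 0.2008, 0.034], [0.3722, 0.2414, 0.034]] len 0.1835 yaw 167.21
[  8.10908471  -0.83688263 -12.21160801  78.62527462   0.
  20.10908471] [  -8.70078463   -5.52928047  -16.74398549   78.78529497    0.
 -113.70078463] [ -8.70078463  -5.52928047 -16.74398549  78.78529497   0.
 156.29921537]
0.0726
```

```bash
cat >> h.py <<'E'
psi=np.radians(15.5); ux=np.array([np.cos(psi),np.sin(psi),0]); uy=np.array([-np.sin(psi),np.cos(psi),0]); uz=np.array([0,0,1.])
V0=np.array([.5645,-.045,0])-.003*uy   # guess of bore axis at vise y=0, z=0
TR=robot.tip_reach
E
python3 - <<'E'
from h import *
R=[180,0,105.5]
def P(a,b,z): return V0+a*ux+b*uy+(z+TR)*uz   # fingertip at across a, along b, height z
def rep(tag,hit):
    s=robot.observe(); d=s['tool_pos']-V0-TR*uz
    print(tag,hit,'ac %.4f al %.4f z %.4f'%(d@ux,d@uy,d[2]),np.round(s['ft_force'],1),'t %.1f'%s['time'],flush=True)
robot.set_gripper(0.0)
robot.move_pose(P(0,.046,.13),R); 
robot.line_to(P(0,.046,.094),vel=.1); rep('start',0)
h=robot.line_to(P(0,.046,.068),vel=.02,guard=3); rep('top free',h)
robot.line_to(P(0,.046,.098),vel=.15)
for sgn in (-1,1):
    robot.line_to(P(sgn*.04,.046,.098),vel=.15); robot.line_to(P(sgn*.04,.046,.062),vel=.15)
    h=robot.line_to(P(sgn*.012,.046,.062),vel=.025,guard=3); rep('side%d'%sgn,h)
    robot.line_to(P(sgn*.04,.046,.062),vel=.15); robot.line_to(P(sgn*.04,.046,.1),vel=.15)
robot.line_to(P(.04,-.042,.1),vel=.2); robot.line_to(P(.04,-.042,.062),vel=.15)
h=robot.line_to(P(.012,-.042,.062),vel=.025,guard=3); rep('side1 cup',h)
robot.line_to(P(.04,-.042,.062),vel=.15); robot.line_to(P(.04,-.042,.098),vel=.15); robot.line_to(P(0,-.042,.094),vel=.15)
h=robot.line_to(P(0,-.042,.064),vel=.02,guard=3); rep('top cup',h)
robot.line_to(P(0,-.042,.12),vel=.2); rep('end',0)
E
```

```text
start 0 ac -0.0002 al 0.0460 z 0.0938 [ 0.  -0.3 -0.2] t 3.8
top free True ac 0.0000 al 0.0460 z 0.0815 [-1.3  0.1  5.2] t 4.5
side-1 True ac -0.0282 al 0.0461 z 0.0617 [-0.3 -0.6  0.8] t 6.2
side1 True ac 0.0189 al 0.0460 z 0.0620 [3.4 0.8 0.9] t 8.8
side1 cup True ac 0.0207 al -0.0420 z 0.0620 [3.7 1.6 1.2] t 11.2
top cup True ac -0.0000 al -0.0420 z 0.0776 [-0.5 -0.2  4.6] t 13.2
end 0 ac 0.0005 al -0.0424 z 0.1209 [ 0.4  0.5 -0.1] t 13.6
```

Run:
```python
from h import *
def P(a,b,z): return V0+a*ux+b*uy+(z+TR)*uz
def rep(tag,hit):
    s=robot.observe(); d=s['tool_pos']-V0-TR*uz
    print(tag,hit,'ac %.4f al %.4f z %.4f'%(d@ux,d@uy,d[2]),np.round(s['ft_force'],1),'t %.1f'%s['time'],flush=True)
robot.line_to(P(-.04,.046,.12),vel=.2); robot.line_to(P(-.04,.046,.062),vel=.15); robot.pause(.15)
h=robot.line_to(P(-.012,.046,.062),vel=.02,guard=3); rep('side-1',h)
if h:
    h=robot.line_to(P(-.012,.046,.062),vel=.02,guard=3); rep('again',h)
robot.line_to(P(-.04,.046,.062),vel=.15);robot.line_to(P(-.04,.046,.12),vel=.2)
```

```text
side-1 True ac -0.0280 al 0.0462 z 0.0614 [-0.3 -0.6  0.3] t 15.7
again True ac -0.0281 al 0.0464 z 0.0608 [-0.9 -0.  -0.5] t 15.9
```

Run:
```python
from h import *
R=[180,0,167.3]; g=np.array([.518,.208])
def T(z): return [g[0],g[1],z]
def rep(t,h=0):
    s=robot.observe(); print(t,h,np.round(s['tool_pos'],4),np.round(s['tcp_rot'],2),np.round(s['ft_force'],1),'w %.4f'%s['gripper_width'],'t %.1f'%s['time'],flush=True)
s=robot.observe(); robot.line_to(s['tool_pos']+[-.0,.06,.06],vel=.25)
robot.set_gripper(.055); rep('open')
robot.move_pose(T(.15),R); robot.line_to(T(.088),vel=.1); rep('down')
robot.set_gripper(0.); rep('grip')
robot.line_to(T(.108),vel=.08); robot.pause(.2); rep('lift')
h=robot.line_to(T(.084),vel=.012,guard=1.5); rep('touch',h)
robot.line_to(T(.2),vel=.15); rep('up')
for n in("scene","top"): cv2.imwrite(f'pics/{n}1raw.png',robot.grab_frame(n))
a=crop(cv2.imread('pics/scene1raw.png'),150,160,160,120,5); cv2.imwrite('pics/c2.png',a)
```

```text
open 0 [0.5152 0.0455 0.2532] [-179.51   -0.26  105.48] [-0.   0.8 -0.1] w 0.0552 t 17.6
down 0 [0.5185 0.2079 0.0886] [1.7998e+02 5.0000e-02 1.6728e+02] [-0.7 -0.7 -0.3] w 0.0551 t 19.2
grip 0 [0.5183 0.2081 0.0885] [1.7998e+02 5.0000e-02 1.6730e+02] [-0.   0.   2.1] w 0.0112 t 19.7
lift 0 [0.5177 0.2079 0.1075] [-1.7998e+02 -4.0000e-02  1.6730e+02] [-0.  -0.  -1.9] w 0.0109 t 20.3
touch True [0.518  0.208  0.0883] [-180.    -0.   167.3] [2.3 0.1 3.5] w 0.0109 t 21.7
up 0 [0.5174 0.2079 0.1987] [-179.92   -0.19  167.3 ] [-0.4  0.7 -2.4] w 0.0111 t 22.6
```

View pics/c2.png

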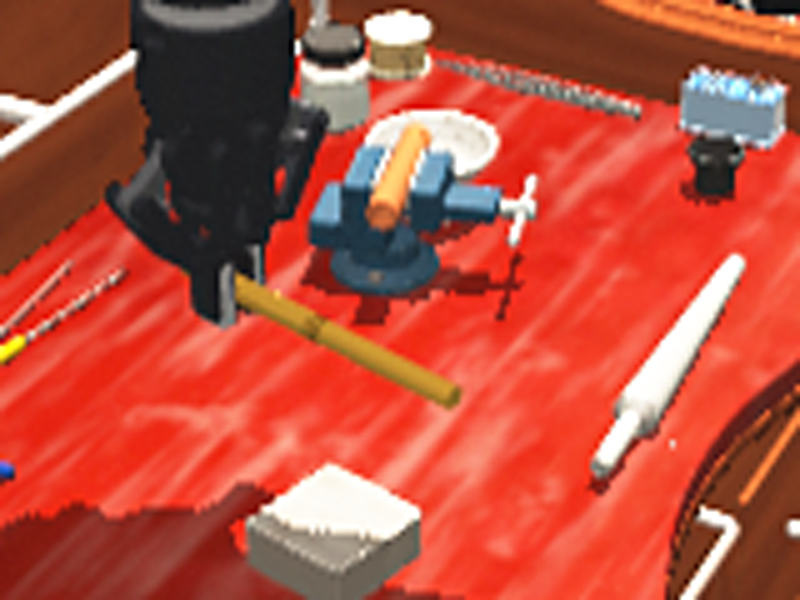

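The picture shows the drift held level, from the jaws at crop (235,290) to the tip at (455,395). It touched the block again at the same height as it was gripped, so it hasn't drooped. Next I'll swing it round in front of the tube mouth.

```bash
cat >> h.py <<'E'
from scipy.spatial.transform import Rotation as Ro
tau=np.degrees(np.arctan(.0443)); L=.146
ORI=[180,tau,-90+15.5+1.17]
Rm=Ro.from_euler('xyz',ORI,degrees=True).as_matrix()
def A(y): return V0+uy*y+ux*(-.00366-.02045*y)+uz*(.069+.0443*y)
def tcp(y,off=(0,0)): # tip at vise y; off = lateral (ux), vertical
    return A(y)-L*Rm[:,0]-.0545*Rm[:,2]+off[0]*ux+off[1]*uz
def tip(): # tip in vise coords (across from axis, along, height from axis)
    s=robot.observe(); M=Ro.from_euler('xyz',s['tcp_rot'],degrees=True).as_matrix()
    p=s['tool_pos']+L*M[:,0]+.0545*M[:,2]; y=(p-V0)@uy; d=p-A(y)
    return np.round([d@ux*1e3,y*1e3,d[2]*1e3],2),np.round(s['ft_force'],1),np.round(s['torque'],2),round(float(s['time']),1),np.round(s['tcp_rot'],2)
E
python3 - <<'E'
from h import *
print(Rm[:,0],A(.056)-A(-.05))
s=robot.observe(); robot.line_to([s['tool_pos'][0],s['tool_pos'][1],.25],vel=.2)
robot.move_pose(tcp(.085)+.08*uz,ORI); print(*tip())
robot.line_to(tcp(.085),vel=.12); robot.line_to(tcp(.066),vel=.06); robot.pause(.3); print(*tip())
for n in("scene","top"): cv2.imwrite(f'pics/{n}2raw.png',robot.grab_frame(n))
a=crop(cv2.imread('pics/scene2raw.png'),190,165,80,60,5); b=crop(cv2.imread('pics/top2raw.png'),200,140,80,60,5); 
cv2.imwrite('pics/c3.png',np.hstack([a,b]))
for n in("scene","top"): print(n,proj(n,[A(.056),A(-.05),A(.066)]).round(1).tolist())
E
```

```text
[ 0.2865779  -0.9570342  -0.04425659] [-0.03041613  0.10156554  0.0046958 ]
[-0.28 85.05 79.65] [ 0.5 -0.7 -1.3] [ 0.01  0.05 -0.05] 25.0 [179.97   2.54 -73.37]
[ 1.000e-02  6.619e+01 -4.000e-02] [-0.1 -0.  -1.5] [0.1  0.   0.02] 26.6 [180.     2.54 -73.32]
scene [[226.0, 202.0], [233.5, 186.4], [225.3, 203.6]]
top [[235.0, 170.2], [265.4, 164.4], [232.1, 170.7]]
```

View pics/c3.png

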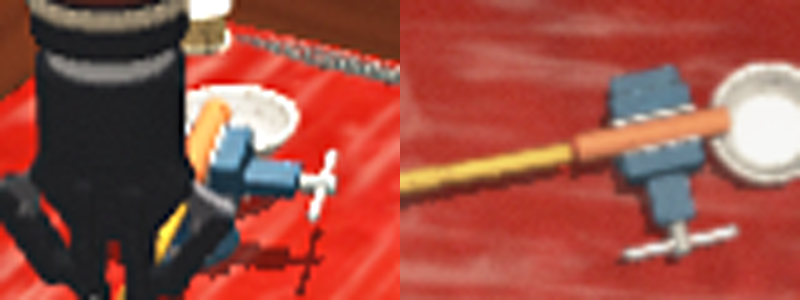

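The top view (right half) shows the drift in line with the tube and its tip at the mouth, about (575,152). Entering slowly with a guard.

Run:
```python
from h import *
h=robot.line_to(tcp(.035),vel=.02,guard=2.5); print(h,*tip())
if not h:
    h=robot.line_to(tcp(.003),vel=.015,guard=3); print(h,*tip())
```

```text
True [-0.4  61.29 -0.86] [-0.2  1.1 -1. ] [ 0.29 -0.03  0.05] 27.2 [179.95   2.62 -73.32]
```

Run:
```python
from h import *
def T():
    s=robot.observe(); return s['ft_force'],s['torque']
def attempt(off,y1=.052):
    robot.line_to(tcp(.067,off),vel=.08); robot.pause(.15); f0,m0=T()
    h=robot.line_to(tcp(y1,off),vel=.02,guard=2.5); robot.pause(.12); f1,m1=T()
    a=tip(); print(off,h,a[0],'df',Rm.T@(f1-f0)@np.eye(3).round(1) if 0 else np.round(Rm.T@(f1-f0),2),'dm',np.round(Rm.T@(m1-m0),3),a[3],flush=True)
    return h
for off in [(0,0),(0,-.001),(0,.001),(-.001,0),(.001,0)]:
    if not attempt(off): break
```

```text
(0, 0) True [-0.81 61.42 -1.44] df [-1.47 -0.21  0.5 ] dm [ 0.214 -0.298 -0.104] 28.2
(0, -0.001) True [-1.02 61.6  -2.63] df [ 0.58 -0.27 -0.77] dm [ 0.012 -0.051  0.062] 29.1
(0, 0.001) False [-0.12 52.26  0.55] df [0.28 0.23 1.37] dm [-0.013  0.119 -0.064] 30.6
```

Run:
```python
from h import *
off=(.0003,.0008)
for y in (.045,.035,.025,.018):
    h=robot.line_to(tcp(y,off),vel=.02,guard=4); robot.pause(.1)
    s=robot.observe(); a=tip(); print(h,a[0],'F tool',np.round(Rm.T@s['ft_force'],2),'M',np.round(Rm.T@s['torque'],2),a[3:],flush=True)
    if h: break
print(np.round(Rm.T@[0,0,-1.5],2))
```

```text
False [ 0.12 45.18  0.32] F tool [-0.23  0.73  2.61] M [ 0.08  0.02 -0.05] (31.2, array([179.69,   2.72, -73.28]))
False [ 0.1  35.22  0.31] F tool [ 0.8  -0.36  1.8 ] M [ 0.05  0.02 -0.06] (31.9, array([179.68,   2.72, -73.27]))
False [ 0.13 25.21  0.35] F tool [ 0.01 -0.77  1.05] M [ 0.06  0.02 -0.08] (32.7, array([179.69,   2.72, -73.27]))
False [ 0.13 18.14  0.34] F tool [ 0.45 -0.83  2.33] M [ 0.1   0.04 -0.09] (33.3, array([179.69,   2.72, -73.28]))
[ 0.07 -0.    1.5 ]
```

Run:
```python
from h import *
off=(.0003,.0006)
for y in (.008,.002,-.006,-.015,-.024,-.0325,-.041):
    h=robot.line_to(tcp(y,off),vel=.007,guard=13)
    s=robot.observe(); a=tip(); print(h,a[0],'F tool',np.round(Rm.T@s['ft_force'],2),'M',np.round(Rm.T@s['torque'],2),'w %.4f'%s['gripper_width'],a[3],flush=True)
    if h: break
```

```text
False [0.15 8.22 0.14] F tool [-3.02 -0.03  3.12] M [ 0.12 -0.55 -0.07] w 0.0114 34.9
False [0.17 2.07 0.19] F tool [-2.26 -0.18  2.14] M [ 0.14 -0.45 -0.03] w 0.0112 35.9
False [ 0.14 -5.86  0.16] F tool [-2.44  0.17  1.14] M [ 0.11 -0.45 -0.11] w 0.0114 37.1
False [  0.14 -14.85   0.15] F tool [-2.97 -1.84  1.39] M [ 0.14 -0.44 -0.14] w 0.0113 38.6
False [  0.16 -23.83   0.16] F tool [-2.   -0.51  0.76] M [ 0.14 -0.39 -0.11] w 0.0109 40.0
False [  0.13 -32.36   0.15] F tool [-0.39 -1.12  1.62] M [ 0.21 -0.03 -0.11] w 0.0113 41.4
False [  0.14 -40.84   0.15] F tool [ 0.05 -1.31  1.2 ] M [ 0.21 -0.01 -0.15] w 0.0112 42.8
```

Run:
```python
from h import *
for n in("scene","top"): cv2.imwrite(f'pics/{n}3raw.png',robot.grab_frame(n))
a=crop(cv2.imread('pics/scene3raw.png'),215,170,50,40,8); b=crop(cv2.imread('pics/top3raw.png'),240,145,50,40,8)
cv2.imwrite('pics/c4.png',np.hstack([a,b]))
```

```text
(no output)
```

View pics/c4.png

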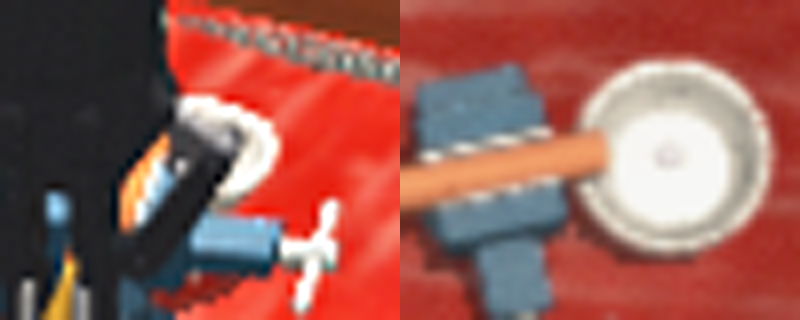

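The top crop shows the ball as a faint grey spot at (668,155), in the middle of the cup. I'll draw the drift out and lay it back.

Run:
```python
from h import *
off=(.0003,.0006)
h=robot.line_to(tcp(.055,off),vel=.06,guard=8); print(h,*tip())
if not h:
    robot.line_to(tcp(.095,off),vel=.1,guard=8); robot.line_to(tcp(.095)+.1*uz,vel=.2)
    R=[180,0,167.3]; g=[.518,.208]
    robot.move_pose([*g,.2],R); robot.line_to([*g,.1],vel=.15); robot.pause(.15)
    h=robot.line_to([*g,.086],vel=.012,guard=2); s=robot.observe(); print(h,np.round(s['tool_pos'],4),np.round(s['ft_force'],1),s['time'],flush=True)
    robot.set_gripper(.05); robot.line_to([*g,.16],vel=.1); robot.line_to([.45,.1,.3],vel=.25)
    print(robot.observe()['time'])
    for n in("scene","top"): cv2.imwrite(f'pics/{n}4raw.png',robot.grab_frame(n))
    a=crop(cv2.imread('pics/scene4raw.png'),175,160,80,120,5); b=crop(cv2.imread('pics/top4raw.png'),145,140,80,120,5)
    cv2.imwrite('pics/c5.png',np.hstack([a,b]))
```

```text
False [ 0.13 54.96  0.14] [-0.   0.6 -1.9] [ 0.02 -0.05  0.  ] 44.6 [179.69   2.72 -73.29]
True [0.518  0.208  0.0883] [1.4 0.6 4.2] 49.525
51.7667
```

View pics/c5.png

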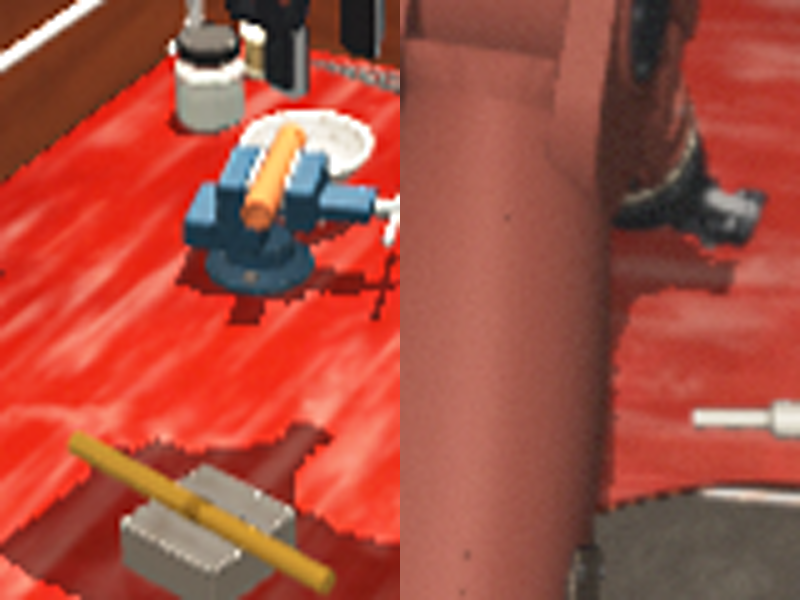

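The drift lies across the block again, from crop (75,440) to (325,580), and the arm is clear of it. Handing in.

Run:
```python
from h import *
robot.job_done(); print(robot.observe()['time'])
```

```text
the job is handed in; nothing more can be done
the job is handed in; nothing more can be done
```

The ball has been pushed out into the cup, the drift is back across the steel bench block, and I handed the job in at about 52 s of the 69 s allowed. No verdict was reported.

- **Tube:** I touched it with the closed fingertips to find its line. The free end is about 2.5° high.
- **Insertion:** The drift touched the rim lightly at first, by about 2.5 N, and entered once I raised it by 1 mm.
- **Push:** The force along the bore read about 3 N at the end of each segment and fell to nothing where the ball came free. The segments were guarded at 13 N and never tripped.

**Last checks:**
- The top view during the push showed the ball as a faint spot in the middle of the cup. I did not see it again afterwards, because the arm hid the cup in the last top picture.
- The last scene picture showed the drift across the block. It touched the block at the height where I first gripped it (TCP z 88.3 mm against 88.5 mm).

**Disagreements:**
- The rim was met about 5 mm earlier than the pictures suggested.
- The camera and the touch probes differed by about 4 mm sideways on the tube. I trusted the probes.
- Two of the side probes stopped at the same place but showed almost no lasting force.

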